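# Load the spice carrier and lift it level

### The arm

A 6-joint arm with a two-finger parallel gripper is mounted at the origin on the work surface. World frame = base frame: x ahead of the robot, y to its left, z up, the work surface at z = 0. Lengths are in mm, angles in rad, forces in N, time in s.
With the tool pointing down it reaches from about 275 to 825 mm from the base axis. Payload 4.9 kg.
Tool frame: the origin (TCP) lies between the finger pads, 19 mm behind the fingertips; this is the grasp point; z points along the fingers, y is the line along which they close (so a half turn about z gives the same grasp; the last joint's range is limited). The gripper opens to 85 mm and grips with 20 to 120 N. Pads are 22 mm wide; open, the fingers measure 114 mm over their backs; the gripper's body (76 mm by 85 mm) begins 54 mm behind the grasp point. The pads swing forward as they close: fully open they stand 13 mm farther back than shut.
Start: joints at [-1.334, 0.326, -0.193, 1.052, 0, 1.437], TCP at [199.311, -512.634, 249.981] pointing down, gripper open.
Joint ranges: [-2.65, 2.65], [-0.97, 1.79], [-1.3, 1.35], [-1.93, 2.1], [-1.47, 1.37], [-3.14, 3.14]. Speed limits (rad/s): [2.57, 2.57, 3.14, 3.14, 3.14, 3.14].

### API

Orientations are given as [roll, pitch, yaw] about the fixed x, y, z axes, in that order (R = Rz(yaw) Ry(pitch) Rx(roll)).
In Python, from bench import bot, solve_ik, imaging gives the robot as it stands. Calls block until the motion is done:
- bot.move_ptp(position, orientation): joint-space move of the TCP to a pose.
- bot.movel(position, rot=None, max_speed=150, threshold=None): straight line of the TCP; rot=None keeps the orientation; max_speed is the mean speed in mm/s. With threshold (N) it stops when the force on the tool has changed by that much, and returns True; else False.
- bot.move_j(angles): joint-space move.
- bot.grip(opening, effort=None): opening from 0.0 (shut) to 1.0 (fully open); effort is the grip in N (None keeps the last); returns when the fingers have stopped.
- bot.dwell(seconds).
- solve_ik(position, orientation): joint angles nearest the present ones, or None.
- bot.get_state(): the state.
- imaging.capture(name): name is "scene" or "top" or "wrist"; returns the picture (384x512x3 uint8, blue, green, red); there is no depth.
- imaging.camera_model(name): a dict with "K" (3x3 intrinsics, pixels), "position" and "rotation" of the camera in the world. Camera axes: x right, y up, looking along -z (the intrinsics and any distortion apply to the point x, -y, -z); pixel columns grow to the right and rows downward; lengths in mm; the calibration is good to about 2 mm. The wrist camera is an equidistant fisheye: a pixel r from the principal point sees the ray r / f radians off the axis. A picture is of the moment at which its call begins: read the wrist's pose just before it. camera_model takes no time and is no camera call; for the wrist camera it gives the pose at the moment of the call.
A pose or a line that the arm cannot do raises bot.IKError and nothing moves.
- bot.sign_off(): hands the job in; it is judged then, once.
The state is a dict: "t": time; "qpos": joint angles; "joint_velocities": joint speeds; "effort": joint torques, N m; "tcp_pos": TCP position; "orientation": TCP orientation; "contact_force": force on the tool from outside, world axes, zero at the start; "wrist_torque": the same for the moment, N m; "opening": opening from 0.0 (shut) to 1.0 (fully open); "gripper_force": force on a finger pad.
Only numpy, scipy, OpenCV 4.12 (cv2) and the standard library are available. Lean on these libraries where they do the work, as an engineer would, in place of code of your own. Each camera call takes 0.05 s, during which the arm holds its last target. There are 200 camera calls.

### The job

Stand the loose small spice jar, the twin of the one already on the wooden carrier, upright on the middle of the carrier's empty raised stand and let go of it. Then take the carrier by its middle handle, lift it straight up until it is about 10 cm clear of the table, keeping it level with both jars on their stands, and hold it still there for two seconds. Finish while still holding it in the air, and leave everything else on the table where it is.

Things in the scene. Friction and masses are not known exactly. Their poses are not given: they have to be found in the camera images.
- carrier: loose plain wooden carrier, 0.36 kg: a board 88 mm (its x) by 250 mm (its y), 12 mm thick, lying on the table, with a round raised stand towards each end and an upright T-shaped handle in the middle. Origin at the centre of the board's underside, z up, y along the board. It may lie at any yaw
- stand_full (a point): centre of the top face of the stand that already carries a jar: 90 mm from the carrier's middle on its +y side, 42 mm above the board's underside; flat disc 54 mm across, no rim
- stand_empty (a point): centre of the top face of the empty stand, at the carrier's y = -90 mm, 42 mm above the board's underside; flat disc 54 mm across, no rim
- handle (a point): centre of the handle's crossbar, on the carrier's middle, 120 mm above the board's underside. The bar is 64 mm long along the carrier's y, 14 mm wide along its x and 16 mm high (112 to 128 mm); pinch it from above across its 14 mm width. It stands on a post 14 x 20 mm
- jar_spare: the loose jar standing on the table, to be loaded: clear glass spice jar with a steel lid, closed, 44 mm across, 70 mm tall, 0.12 to 0.19 kg; origin at the centre of its underside, z up
- jar_loaded: the jar already on the carrier's full stand, the same kind: clear glass spice jar with a steel lid, closed, 44 mm across, 70 mm tall, 0.12 to 0.19 kg; origin at the centre of its underside, z up
- tin: bystander, leave alone: a plain closed steel tin, 66 mm across and 100 mm tall; origin at its underside
- squat_jar: bystander, leave alone: a wide, low glass jar with a steel lid, 76 mm across and 62 mm tall (not the twin: too wide); origin at its underside
- bowl: bystander, leave alone: a white ceramic bowl, 140 mm across and 55 mm tall; origin at its underside
- mug: bystander, leave alone: a white ceramic mug, 78 mm across and 90 mm tall, handle on its own +y side; origin at its underside
- spatula: bystander, leave alone: a spatula lying flat, about 0.3 m long, along its own x; origin at its underside
- spray_a: bystander, leave alone: a white spray bottle, 75 mm across and 240 mm tall; origin at its underside
- spray_b: bystander, leave alone: a second white spray bottle, 75 mm across and 240 mm tall; origin at its underside
There are look-alikes about, which are no part of the job. What is shaped like the jar_spare but orange is not meant.

How it is judged:
By the outcome, as a careful person would: the job done as asked, in the order asked, and still so for the second after the job is handed in, while the arm keeps its last pose, push and grip.
It also fails if it takes over 61 s, if anything falls off the work surface, if the arm or the gripper's body presses on something with over 40 N, if the wrist force passes 120 N, or if a joint passes its speed limit or range.

## Working session

There is one attempt and no reset: what is moved stays moved. The work goes in short steps, each a Python script; the robot and the scene stay as the last script left them, time stands still between calls to the robot, and variables do not carry over. Pictures are saved under pics/ and viewed, at most 10 in all, crops included, and the job is handed in when it is done.

```bash
mkdir -p pics; ls
python3 - <<'E'
from bench import bot, imaging
import cv2,numpy as np
for n in("scene","top"):
    cv2.imwrite(f"pics/{n}0.png",imaging.capture(n)); m=imaging.camera_model(n); print(n,{k:np.round(v,3).tolist() if not isinstance(v,str) else v for k,v in m.items()})
s=bot.get_state();print(s["t"],s["tcp_pos"],s["orientation"])
E
```

```text
pics
scene {'K': [[484.024, 0.0, 257.531], [0.0, 484.024, 200.457], [0.0, 0.0, 1.0]], 'position': [1047.705, -469.92, 1259.957], 'rotation': [0.529, 0.014, 0.819]}
top {'K': [[346.634, 0.0, 250.631], [0.0, 346.634, 197.511], [0.0, 0.0, 1.0]], 'position': [442.416, -25.604, 1210.255], 'rotation': [0.072, 0.029, -1.596]}
0.1 [ 199.18556237 -512.12251269  249.26937928] [-3.14002245e+00 -1.95731314e-04  3.70812044e-01]
```

View pics/scene0.png

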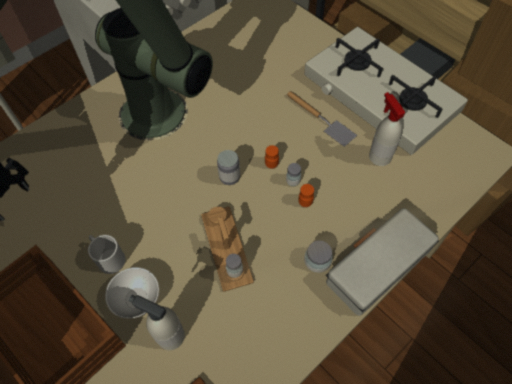

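View pics/top0.png

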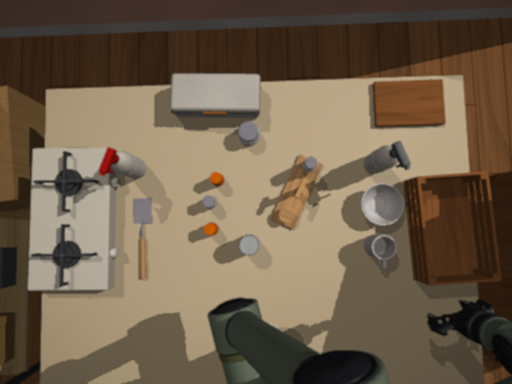

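Scene: the spare grey jar stands at about (294,175) between two orange look-alikes. The carrier is at (228,248), with its jar at (234,265) and its empty stand at about (217,217). In top, the spare is at (209,202), the carrier at (298,190), its jar at (311,164) and its empty stand at (288,212). I'll zoom in on these.

```bash
cat > h.py <<'E'
import numpy as np,cv2
from scipy.spatial.transform import Rotation as R
from bench import bot,imaging,solve_ik
def cam(n):
    m=imaging.camera_model(n); r=np.array(m["rotation"],float)
    return np.array(m["K"]),np.array(m["position"]),(R.from_euler("xyz",r).as_matrix() if r.size==3 else r)
def ray(n,u,v,c=None):
    K,p,M=c or cam(n); a=np.array([(u-K[0,2])/K[0,0],(v-K[1,2])/K[1,1]])
    if n=="wrist":
        t=np.linalg.norm(a); d=np.array([*(a/t*np.sin(t)),np.cos(t)])
    else: d=np.array([*a,1.])
    return p,M@(d*[1,-1,-1])
def onplane(n,u,v,z,c=None):
    p,d=ray(n,u,v,c); return p+d*(z-p[2])/d[2]
def proj(n,X,c=None):
    K,p,M=c or cam(n); q=(M.T@(np.array(X,float)-p))*[1,-1,-1]
    if n=="wrist":
        rr=np.hypot(q[0],q[1]); t=np.arctan2(rr,q[2]); a=q[:2]/rr*t
    else: a=q[:2]/q[2]
    return K[:2,:2].diagonal()*a+K[:2,2]
E
python3 - <<'E'
from h import *
a=cv2.imread("pics/scene0.png");b=cv2.imread("pics/top0.png")
A=cv2.resize(a[135:295,180:340],None,fx=3.7,fy=3.7,interpolation=2)[:592]
cv2.imwrite("pics/s1.png",A)
cv2.imwrite("pics/t1.png",cv2.resize(b[140:260,185:345],None,fx=5,fy=5,interpolation=2))
for n,u,v,z in(("scene",294,168,70),("top",209,202,70),("scene",234,259,112),("top",311,163,112),("top",288,212,42),("scene",217,217,42)):print(n,u,v,onplane(n,u,v,z).round())
E
```

```text
scene 294 168 [521. 147.  70.]
top 209 202 [515. 143.  70.]
scene 234 259 [ 632. -187.  112.]
top 311 163 [ 628. -191.  112.]
top 288 212 [ 475. -118.   42.]
scene 217 217 [ 476. -118.   42.]
```

View pics/s1.png

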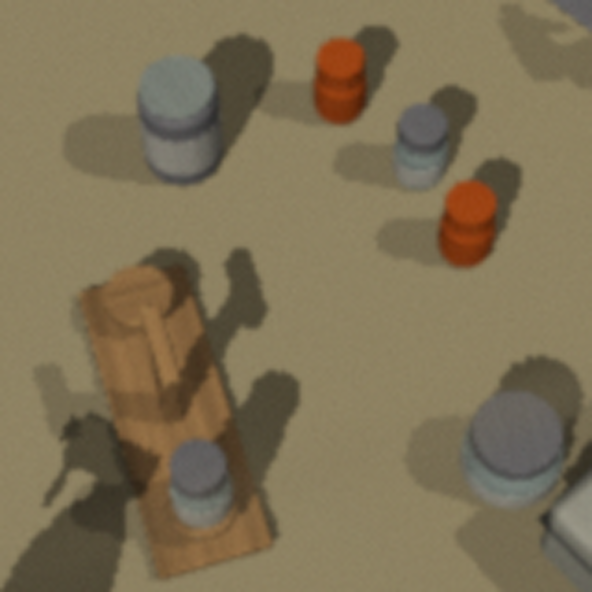

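View pics/t1.png

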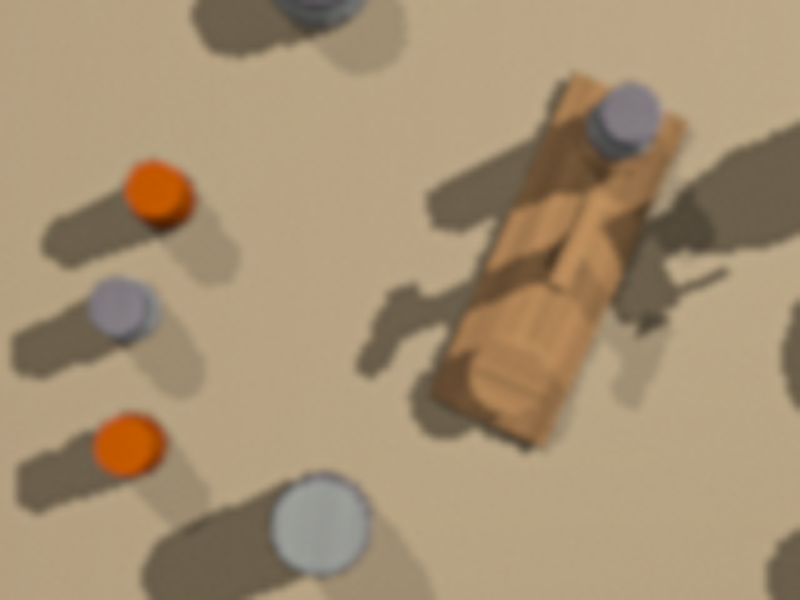

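```bash
cat >> h.py <<'E'
def tri(*obs):
    A=np.zeros((3,3));b=np.zeros(3)
    for n,u,v in obs:
        p,d=ray(n,u,v);d=d/np.linalg.norm(d);P=np.eye(3)-np.outer(d,d);A+=P;b+=P@p
    return np.linalg.solve(A,b)
E
python3 - <<'E'
from h import *
S=lambda u,v:("scene",u/3.7+180-.4,v/3.7+135-.4); T=lambda u,v:("top",u/5+185-.4,v/5+140-.4)
for k,s,t,z in(("spare",S(422,125),T(123,307),70),("loaded",S(199,466),T(629,114),112),("empty",S(140,296),T(512,383),42),
 ("barA",S(149,306),T(565,285),128),("barB",None,T(597,195),128),("tin",S(178,88),T(320,523),100),("or1",S(470,205),T(158,190),70),("or2",S(340,60),T(129,443),70),("squat",S(515,435),None,62)):
    print(k,*[onplane(*o,z).round(1) for o in(s,t) if o], tri(s,t).round(1) if s and t else "")
for c in((573,72),(686,120),(546,449),(433,397)):print(onplane(*T(*c),12).round(1))
# look above the jar
bot.move_ptp([518,145,240],[np.pi,0,np.pi/2-np.pi if False else 0])
s=bot.get_state();c=cam("wrist");im=imaging.capture("wrist");cv2.imwrite("pics/w1.png",im)
print(s["t"],s["tcp_pos"],s["orientation"],s["qpos"]);print(c);print(proj("wrist",[518,145,70]))
E
```

```text
spare [521.7 144.8  70. ] [517.8 142.5  70. ] [519.2 144.6  66.9]
loaded [ 634.4 -190.6  112. ] [ 629.5 -189.2  112. ] [ 631.3 -189.6  104.8]
empty [ 471.2 -112.3   42. ] [ 461.5 -114.7   42. ] [ 464.  -112.3   31.8]
barA [ 522.6 -138.2  128. ] [ 520.3 -143.1  128. ] [ 521.7 -140.8  129.7]
barB [ 576.2 -165.   128. ] 
tin [377.1  14.8 100. ] [374.7  14.5 100. ] [375.   15.3  97.2]
or1 [600.3 118.6  70. ] [595.1 117.8  70. ] [597.  120.1  63.8]
or2 [430.3 141.8  70. ] [428.1 140.   70. ] [428.9 141.3  68.6]
squat [756.3   5.   62. ] 
[ 677.2 -166.4   12. ]
[ 641.1 -243.4   12. ]
[ 416.1 -138.7   12. ]
[453.7 -62.3  12. ]
3.7833 [518.10800112 144.72475628 239.99572985] [ 3.14151665e+00 -4.21288505e-05 -5.93289105e-04] [ 1.35185247e-01  3.10870555e-01 -2.40869685e-01  1.01902463e+00
 -8.10023518e-05 -3.00581412e+00]
(array([[297.31863964,   0.        , 260.59766778],
       [  0.        , 297.31863964, 188.32660582],
       [  0.        ,   0.        ,   1.        ]]), array([586.52425289, 144.35966758, 364.56507257]), array([[-1.19909895e-03,  9.63553912e-01,  2.67511532e-01],
       [-9.99998701e-01, -1.44355784e-03,  7.17159437e-04],
       [ 1.07719015e-03, -2.67510325e-01,  9.63554392e-01]]))
[259.73655924 175.76312749]
```

View pics/w1.png

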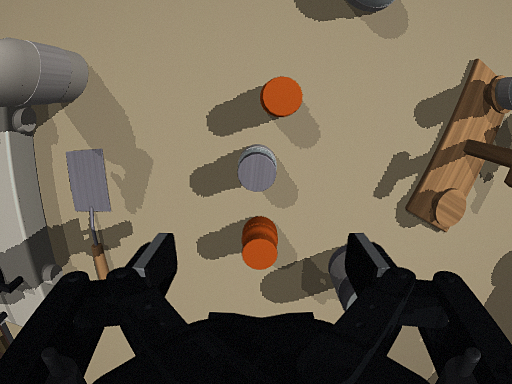

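The wrist view shows the spare lid at about (257,171) between the oranges at (282,97) and (260,250), and the empty stand's top at about (450,207). I'll measure both by contour.

Run:
```python
from h import *
im=cv2.imread("pics/w1.png");c=cam("wrist")
hsv=cv2.cvtColor(im,cv2.COLOR_BGR2HSV)
print(hsv[172,257],hsv[207,450],hsv[150,255],hsv[150,360],hsv[187,430])
g=((im[:,:,0].astype(int)>im[:,:,2]+2)&(hsv[:,:,2]>70)).astype(np.uint8); g[:130]=0;g[215:]=0;g[:,:200]=0;g[:,320:]=0
g=cv2.morphologyEx(g,cv2.MORPH_OPEN,np.ones((3,3)))
C=max(cv2.findContours(g,0,1)[0],key=cv2.contourArea);print("lid",cv2.boundingRect(C),cv2.fitEllipse(C))
(e,_,_)=cv2.fitEllipse(C);print(onplane("wrist",*e,70,c).round(1), onplane("wrist",257.5,172,70,c).round(1))
print("empty",onplane("wrist",451,206.5,42,c).round(1))
cv2.imwrite("pics/w1c.png",cv2.resize(im[40:260,390:512],None,fx=2.7,fy=2.7,interpolation=2))
cr=cv2.resize(np.hstack([im[40:260,390:512],cv2.merge([g*255]*3)[60:280,200:320]]),None,fx=2.7,fy=2.7,interpolation=2);cv2.imwrite("pics/w1c.png",cr)
```

```text
[133  16 115] [ 16 124 163] [ 90  15 122] [ 20  69 163] [ 15 131 146]
lid (243, 157, 33, 34) ((258.5361022949219, 174.53077697753906), (27.00163459777832, 31.59991455078125), 32.335086822509766)
[519.3 146.2  70. ] [521.9 147.3  70. ]
empty [ 471.3 -110.9   42. ]
```

View pics/w1c.png

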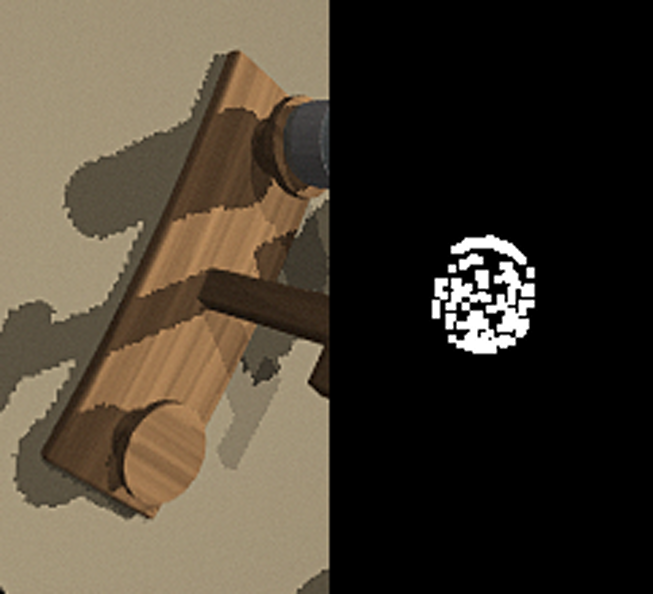

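Run:
```python
from h import *
D=[np.pi,0,0]
print(bot.movel([520.5,146,44],max_speed=140,threshold=8)); bot.grip(0.0,effort=40)
s=bot.get_state();print(s["t"],s["tcp_pos"],s["opening"],s["gripper_force"])
bot.movel([520.5,146,180],max_speed=120)
s=bot.get_state();print(s["opening"],s["contact_force"],s["wrist_torque"])
bot.move_ptp([430,-95,200],[np.pi,0,-.43]); bot.dwell(.3)
s=bot.get_state();c=cam("wrist");im=imaging.capture("wrist");cv2.imwrite("pics/w2.png",im)
np.savez("w2.npz",K=c[0],p=c[1],M=c[2]);print(s["t"],s["tcp_pos"],s["orientation"],s["qpos"][5])
```

```text
False
5.8583 [520.81952341 146.248896    44.75987419] 0.4909783376996535 40.297684229153674
0.49239426934522007 [ 0.22418639 -0.20306806 -1.56601512] [-0.04031152  0.04206845  0.01005615]
8.45 [430.30808555 -94.260073   199.84667247] [-3.14152101e+00  2.90350697e-04 -4.28231325e-01] -3.0969291060678263
```

View pics/w2.png

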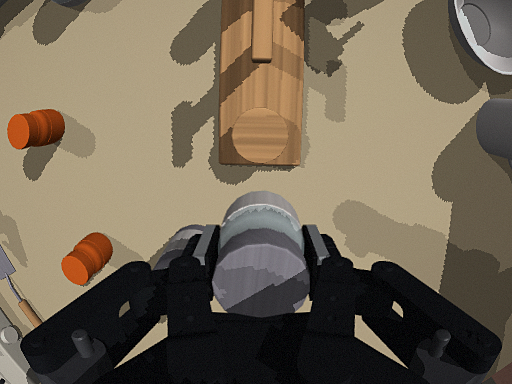

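The jar is held. Lid centre is at about (260.5,274), the empty stand's disc is at about (260,135.5), and the handle bar runs from (262,58) up to about (263.5,2).

Run:
```python
from h import *
f=np.load("w2.npz");c=(f["K"],f["p"],f["M"]);im=cv2.imread("pics/w2.png")
tcp=np.array([430.31,-94.26,199.85])
P=lambda u,v,z:onplane("wrist",u,v,z,c)
lid=np.mean([P(u,v,tcp[2]+25.2) for u,v in((212,278),(308,278),(260,233),(260,315))],0)
print("lid-tcp",(lid-tcp).round(1),[ (P(u,v,tcp[2]+25.2)-lid).round(1) for u,v in((212,278),(308,278),(260,233),(260,315))])
d=np.mean([P(u,v,42) for u,v in((231.5,136),(289,136),(260,107.5),(260,163.5))],0)
print("stand",d.round(1),np.linalg.norm(P(231.5,136,42)-P(289,136,42)),np.linalg.norm(P(260,107.5,42)-P(260,163.5,42)))
def row(v,lo,hi):
    r=im[v].astype(int);return (r[:,2]-r[:,0])
# board edges by saturation
hsv=cv2.cvtColor(im,cv2.COLOR_BGR2HSV)
m=((hsv[:,:,1]>95)&(im[:,:,2].astype(int)-im[:,:,0]>35)).astype(np.uint8)
E=[]
for v in range(75,160,6):
    x=np.flatnonzero(m[v,200:330])+200; 
    if len(x): E.append((v,x[0],x[-1]))
print(E)
L=np.array([P(a,v,12)[:2] for v,a,b in E]);Rr=np.array([P(b+1,v,12)[:2] for v,a,b in E])
for l in(L,Rr):
    q=cv2.fitLine(l.astype(np.float32),cv2.DIST_HUBER,0,.01,.01).ravel();print(np.arctan2(q[1],q[0]),q)
a,b=P(262,58,128),P(263.5,3,128);print("bar",a.round(1),b.round(1),np.arctan2(*(b-a)[1::-1]))
print("bar dir check loaded jar", np.arctan2(-190-d[1],632-d[0]))
```

```text
lid-tcp [ 4.1 -1.7 25.2] [array([ 7.6, 17.4,  0. ]), array([ -8.1, -17.1,   0. ]), array([17.8, -8.2,  0. ]), array([-17.3,   7.9,   0. ])]
stand [ 468.5 -111.5   42. ] 54.743766485493545 53.81698851473511
[(75, np.int64(220), np.int64(303)), (81, np.int64(219), np.int64(302)), (87, np.int64(219), np.int64(302)), (93, np.int64(219), np.int64(302)), (99, np.int64(219), np.int64(302)), (105, np.int64(219), np.int64(302)), (111, np.int64(219), np.int64(301)), (117, np.int64(219), np.int64(301)), (123, np.int64(219), np.int64(301)), (129, np.int64(219), np.int64(301)), (135, np.int64(219), np.int64(300)), (141, np.int64(219), np.int64(300)), (147, np.int64(219), np.int64(300)), (153, np.int64(219), np.int64(300)), (159, np.int64(219), np.int64(299))]
-0.4481038 [ 9.0127027e-01 -4.3325731e-01  5.1383575e+02 -8.4998123e+01]
-0.45182532 [ 8.9965165e-01 -4.3660840e-01  4.6263599e+02 -1.5707925e+02]
bar [ 522.5 -137.5  128. ] [ 557.5 -154.7  128. ] -0.4545032350944678
bar dir check loaded jar -0.44788690514729035
```

Run:
```python
import cv2
im=cv2.imread("pics/w2.png");cv2.imwrite("pics/w2c.png",cv2.resize(im[180:325,190:335],None,fx=4,fy=4,interpolation=cv2.INTER_NEAREST))
```

```text
(no output)
```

View pics/w2c.png

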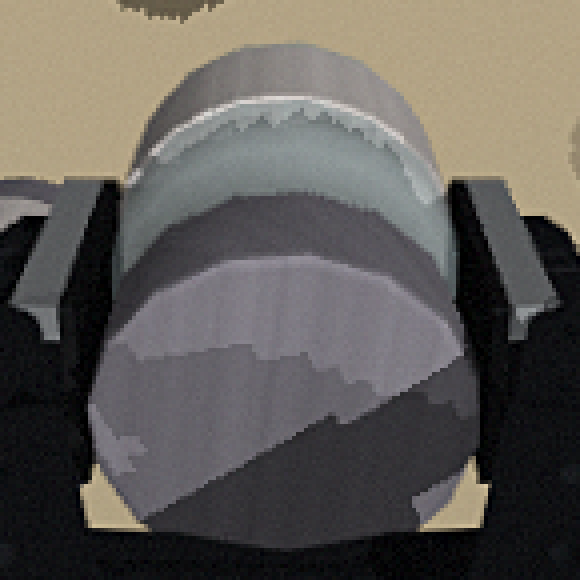

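Run:
```python
from h import *
f=np.load("w2.npz");c=(f["K"],f["p"],f["M"]);tcp=np.array([430.31,-94.26,199.85]);th=-.4282
x=np.array([np.cos(th),np.sin(th),0])
P=lambda u,v,z:onplane("wrist",u,v,z,c)
for u,v,z in((261,244.2,25.2),(261,317,25.2),(261,190.8,-44.8)):
    print(((P(u,v,tcp[2]+z)-tcp)@x).round(1))
print(((P(212.5,281,tcp[2]+25.2)-P(309.5,281,tcp[2]+25.2))))
```

```text
19.5
-15.7
20.0
[1.60722836e+01 3.50740634e+01 2.84217094e-14]
```

Run:
```python
from h import *
t=np.array([469.1,-111.6]); o=[np.pi,0,-.45]
for q in(solve_ik([*t,100],o),solve_ik([*t,86],o),solve_ik([550.3,-150.9,120],o),solve_ik([550.3,-150.9,220],[np.pi,0,-.45+np.pi])):print(np.round(q,3))
bot.movel([*t,150],rot=o,max_speed=120);bot.movel([*t,96],max_speed=80);bot.dwell(.3)
print(bot.movel([*t,84],max_speed=15,threshold=3));s=bot.get_state();print(s["t"],s["tcp_pos"],s["contact_force"])
bot.grip(.62); bot.dwell(.2);print(bot.get_state()["contact_force"]);bot.grip(.9)
bot.movel([*t,200],max_speed=120)
bot.movel([440,-97,230],max_speed=120);bot.dwell(.2)
s=bot.get_state();c=cam("wrist");im=imaging.capture("wrist");cv2.imwrite("pics/w3.png",im)
np.savez("w3.npz",K=c[0],p=c[1],M=c[2]);print(s["t"],s["tcp_pos"],s["orientation"],s["qpos"][5])
```

```text
[-0.387  0.367 -0.57   0.633  0.    -3.078]
[-0.387  0.388 -0.584  0.598  0.    -3.078]
[-0.397  0.48  -0.316  0.775  0.    -3.089]
[-0.397  0.385 -0.185  1.     0.     0.053]
True
10.9417 [ 469.00295097 -111.55259643   86.74942578] [-0.72924492  0.87384209  5.42266453]
[ 0.29129272  0.24155018 -0.00713952]
13.5833 [440.11585703 -97.11617051 229.43408018] [ 3.14144456e+00  2.63444935e-03 -4.50159396e-01] -3.0726702282048515
```

View pics/w3.png

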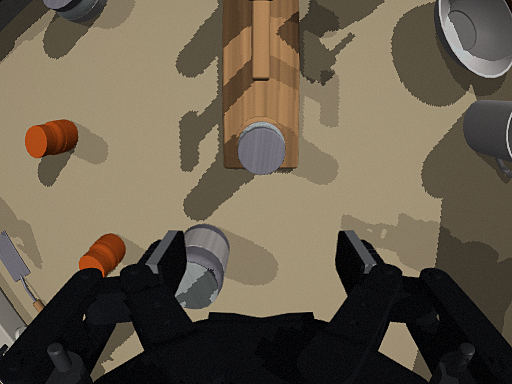

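The jar stands upright on the stand. Its lid is at about (261.5,149.5), and the bar's near end is at (261,78), running up to (261.5,0).

Run:
```python
from h import *
f=np.load("w3.npz");c=(f["K"],f["p"],f["M"])
P=lambda u,v,z:onplane("wrist",u,v,z,c)
print("lid",P(261.5,149.5,112).round(1))
a,b=P(261.2,78,128),P(261.7,2,128);print("bar",a.round(1),b.round(1),np.arctan2(*(b-a)[1::-1]))
u=np.array([np.cos(-.45),np.sin(-.45),0]);print("handle from bar end",(a+32*u).round(1),"from stand",np.array([469.2,-111.6])+90*u[:2])
print("edges mid",((P(223.5,120,12)+P(299,120,12))/2).round(1), "width bar",np.linalg.norm(P(252.5,60,128)-P(270,60,128)))
im=cv2.imread("pics/w3.png")
n=np.array([-u[1],u[0],0])
for nm,q in(("lid",P(261.5,149.5,112)),("bara",a),("barb",b),("edge",(P(223.5,120,12)+P(299,120,12))/2)):print(nm,(q@n).round(1))
```

```text
lid [ 470.4 -112.8  112. ]
bar [ 521.8 -137.3  128. ] [ 576.7 -164.3  128. ] -0.4570334876493068
handle from bar end [ 550.6 -151.2  128. ] from stand [ 550.24023921 -150.74689807]
edges mid [ 488.7 -121.8   12. ] width bar 13.049703257732293
lid 103.0
bara 103.3
barb 102.9
edge 102.9
```

Run:
```python
from h import *
h=np.array([550.5,-151.0])
bot.movel([*h,230],rot=[np.pi,0,-.45],max_speed=120);bot.grip(.6);bot.movel([*h,150],max_speed=120);bot.dwell(.3)
print(bot.movel([*h,119],max_speed=50,threshold=6))
s=bot.get_state();print(s["t"],s["tcp_pos"],s["contact_force"])
bot.grip(.35);bot.grip(0.0,effort=90);bot.dwell(.3)
s=bot.get_state();print(s["opening"],s["gripper_force"],s["contact_force"],s["wrist_torque"])
bot.movel([*h,129],max_speed=15);bot.dwell(.3)
s=bot.get_state();print(s["t"],s["contact_force"],s["wrist_torque"],s["opening"])
bot.movel([*h,220],max_speed=40);bot.dwell(.3)
s=bot.get_state();print(s["t"],s["tcp_pos"],s["orientation"],s["contact_force"],s["wrist_torque"])
a=imaging.capture("scene")[150:310,170:330];b=imaging.capture("top")[130:290,225:385]
cv2.imwrite("pics/f.png",cv2.resize(np.hstack([a,b]),None,fx=2.5,fy=2.5,interpolation=2))
```

```text
False
17.0667 [ 550.57179507 -151.00723772  118.97563395] [-0.08908798 -0.44784762 -0.93446615]
0.14625952990840332 88.60810479149222 [-0.00793839  4.32032747  3.56353392] [ 0.69055059 -0.11758614 -0.04962025]
19.1083 [ 3.61888786e-01 -5.51992343e-03 -7.30567150e+00] [ 0.00292151 -0.00064182  0.0080694 ] 0.14368983318166206
21.8333 [ 550.49850625 -151.00976958  219.95733349] [ 3.14157410e+00  4.42302217e-05 -4.50008663e-01] [-0.54701786 -0.89939553 -6.71268005] [-0.01728895 -0.02434322 -0.02212526]
```

View pics/f.png

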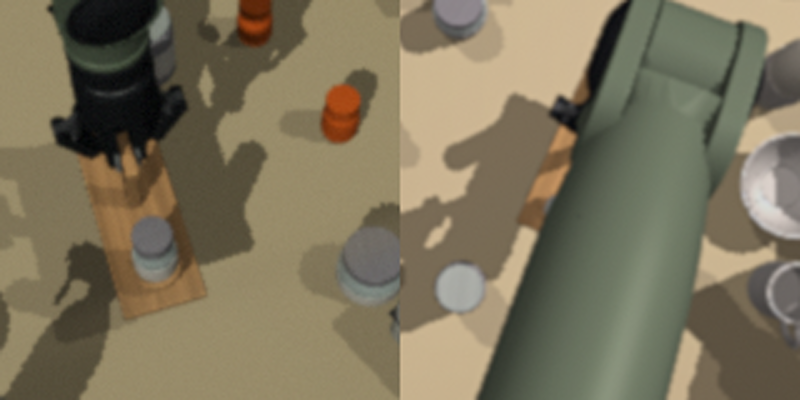

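The carrier is up, with the loaded jar upright at (154,245) in the left half. The lifted weight of about 6.7 N with almost no moment matches the carrier plus both jars, held level.

Run:
```python
from h import *
bot.dwell(2.5);s=bot.get_state();print(s["t"],s["tcp_pos"],s["contact_force"],s["wrist_torque"],s["opening"]);print(bot.sign_off())
```

```text
24.4333 [ 550.49366767 -150.97965944  220.01471487] [-0.25609398 -0.81439441 -5.66134586] [-0.0010383  -0.02958428  0.00367116] 0.14593809578421754
the job is handed in; nothing more can be done
None
```

The spare jar is standing on the middle of the empty stand, and I lifted the carrier about 10 cm by its handle, held it for 2.5 s, and handed the job in at 24.4 s still holding it. After the lift the camera showed only one jar; the other was hidden by the arm, so "both aboard and level" rests on the wrist readings (force 5.7–7.3 N during the hold, moment near zero).

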